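Step the ratchet badge display back one notch

TASK

Turn the ratchet display wheel on the boutique counter back by one notch, counterclockwise seen from above: first tip its pawl up out of the teeth with a fingertip, then push one of the upright pegs until the wheel has gone back one notch, and finally tip the pawl down again so that it sits fully in the next notch. Only touch and push: do not take a peg or the pawl's ball between the fingers, and leave the other things on the counter where they stand.

Things in the scene. Friction and masses are not known exactly. Their poses are not given: they have to be found in the camera images.
- stand: Fixed dark wooden base plate, 250 x 290 x 20 mm, lying on the counter, carrying the display wheel and its pawl. Origin on the counter's surface, on the wheel's vertical axis; z up; x and y are level (the plate's centre is 20 mm to -y of the origin). The plate is turned by its yaw. The pawl with its steel post stands at the plate's -y side.
- wheel (a joint): Turn of the wheel. Positive = counterclockwise from above = backward, blocked by the engaged pawl; one notch is 0.785 rad. At 0 a tooth's face bears on the pawl's nose. Gaps are wider than the nose: about 0.2 rad of play in a notch. Starts between -0.13 and -0.02; the pawl can sit in the next notch at about 0.59 to 0.78. The wheel stays where it is left (friction 0.15 N m, 2.5 N at a peg).
- wheel_top (a point): Centre of the white display wheel's top face, 55 mm above the counter, on its vertical axis. Wheel 220 mm diameter, turning level; flat badges up to 3 mm thick on it; steel hub 44 mm wide, 12 mm high. 8 steel saw teeth on the rim between 85 and 105 mm radius, 9 mm high (crests 64 mm above the counter).
- pawl (a joint): Swing of the pawl about its level pin. 0: nose fully down in a notch; positive lifts it (clear of the teeth above 0.25 rad); stop at 0.52 rad. Top-heavy, 200 g: past about 0.36 rad it falls over to its stop and stays up by itself; back below about 0.28 rad it falls down by itself. Under 1 N at the ball lifts it; pressing down on the raised arm or nose, about 30 mm from the pin, lowers it with 1 to 2 N.
- pawl_pin (a point): Middle of the pawl's pivot pin, which runs along the stand's y, at (45, -95, 74) mm in the stand's frame. From it a flat arm (14 mm wide, 8 mm thick) runs 50 mm to the stand's -x and ends in the nose; an upright tab (20 mm wide along y, 6 mm thick) rises to the ball. The steel post on the pin's -y side is 84 mm high and begins 27 mm from the pawl's middle.
- pawl_ball (a point): Centre of the steel ball (22 mm diameter) on top of the pawl's tab: 51 mm above the pin (125 mm above the counter) when the pawl is down. At pawl angle q it is 51 sin(q) mm to the stand's +x of the pin and 51 cos(q) mm above it, so pushing ball or tab towards the stand's +x lifts the nose, and towards -x lowers it.
- pawl_nose (a point): Middle of the underside of the pawl's nose (10 mm long, 16 mm wide), 45 mm from the pin towards the stand's -x and 18.5 mm below it when the pawl is down.
- peg0 (a point): Top centre of upright steel peg 0 on the wheel: 12 mm diameter, 40 mm tall, 65 mm from the wheel's axis, turning with the wheel. At wheel joint 0 it lies at -22.5 degrees in the stand's frame (counted from the stand's x axis towards its y axis). Top 95 mm above the counter.
- peg1 (a point): Top centre of upright steel peg 1 on the wheel: 12 mm diameter, 40 mm tall, 65 mm from the wheel's axis, turning with the wheel. At wheel joint 0 it lies at 67.5 degrees in the stand's frame (counted from the stand's x axis towards its y axis). Top 95 mm above the counter.
- peg2 (a point): Top centre of upright steel peg 2 on the wheel: 12 mm diameter, 40 mm tall, 65 mm from the wheel's axis, turning with the wheel. At wheel joint 0 it lies at 157.5 degrees in the stand's frame (counted from the stand's x axis towards its y axis). Top 95 mm above the counter.
- peg3 (a point): Top centre of upright steel peg 3 on the wheel: 12 mm diameter, 40 mm tall, 65 mm from the wheel's axis, turning with the wheel. At wheel joint 0 it lies at 247.5 degrees in the stand's frame (counted from the stand's x axis towards its y axis). Top 95 mm above the counter.
- wallet: Bystander: loose navy wallet lying flat, 100 x 180 x 24 mm. Origin at the centre of its underside.
- gift_box: Bystander: loose cream gift box with ribbon, 66 x 66 x 61 mm. Origin at the centre of its underside.
- ring_cone: Bystander: loose pale cone for rings, foot 54 mm wide, 80 mm tall. Origin at the centre of its underside.
- scent: Bystander: loose amber glass bottle, 36 x 50 mm, 92 mm tall with its black cap. Origin at the centre of its underside.

How it is judged:
On the way, in this order (a step that is already met when the one before it is completed fails the run):
1. the pawl is tipped up out of the teeth (over 0.4 rad) while the wheel still stands in its first notch (value of joint pawl above 0.4 rad and value of joint wheel below 0.15 rad), for 0.1 s.
2. the wheel has been turned backward past the tooth (over 0.4 rad) (value of joint wheel above 0.4 rad), for 0.1 s.
At the end, for the whole second after the job is handed in: The wheel rests one notch back (wheel joint 0.55 to 0.83 rad, at rest) with the pawl fully down in that notch (pawl joint under 0.06 rad), and no bystander is more than 20 mm from where it stood (value of joint wheel between 0.55 and 0.83 rad and value of joint pawl below 0.06 rad and velocity of joint wheel between -0.05 and 0.05 rad/s and distance of each of wallet, gift_box, ring_cone, scent from where it was at the start of the episode below 0.02 m); the robot touches nothing.
It fails at once if another thing on the counter is moved more than 20 mm, lifted or knocked over (distance of any of wallet, gift_box, ring_cone, scent from where it was at the start of the episode above 0.02 m or angle between any of wallet, gift_box, ring_cone, scent's own z axis and vertical above 0.35 rad).
It fails at once if a peg of the wheel is taken between the fingers (contact force between the fingers and wheel above 0.5 N and ((horizontal distance between the grasp point and peg0 below 0.006 m and z of the grasp point in the frame of peg0 below 0.012 m) or (horizontal distance between the grasp point and peg1 below 0.006 m and z of the grasp point in the frame of peg1 below 0.012 m) or (horizontal distance between the grasp point and peg2 below 0.006 m and z of the grasp point in the frame of peg2 below 0.012 m) or (horizontal distance between the grasp point and peg3 below 0.006 m and z of the grasp point in the frame of peg3 below 0.012 m))).
It fails at once if the pawl's ball is taken between the fingers (contact force between the fingers and pawl above 0.3 N and distance between the grasp point and pawl_ball below 0.011 m).
It also fails if it takes over 56 s, if anything falls off the work surface, if the arm or the gripper's body presses on something with over 40 N, if the wrist force passes 120 N, or if a joint passes its speed limit or range.

ROBOT

A 6-joint arm with a two-finger parallel gripper is mounted at the origin on the work surface. World frame = base frame: x ahead of the robot, y to its left, z up, the work surface at z = 0. Lengths are in m, angles in rad, forces in N, time in s.
With the tool pointing down it reaches from about 0.35 to 0.975 m from the base axis. Payload 7.1 kg.
Tool frame: the origin (TCP) lies midway between the tips of the shut fingers; the grasp point (between the pads) lies 19 mm behind it; z points along the fingers, x is the direction in which the jaws open and shut, and the axes are right-handed (so a half turn about z gives the same grasp; the last joint's range is limited). The gripper opens to 88 mm and grips with 3 to 60 N. Pads are 20 mm wide; open, the fingers measure 115 mm over their backs; the gripper's body (75 mm by 178 mm) begins 61 mm behind the grasp point.
Start: joints at [-1.24, 0.423, 1.63, -0, 1.089, -0.019], TCP at [0.214, -0.587, 0.223] pointing down, gripper open.
Joint ranges: [-3, 3], [-0.9, 2.11], [0.09, 2.58], [-1.31, 4.45], [0.11, 2.69], [-2.54, 2.54]. Speed limits (rad/s): [2.39, 2.39, 3.01, 3.14, 3.14, 3.14].

INTERFACE

Orientations are given as a unit quaternion [w, x, y, z].
In Python, from station import move_pose, movel, movej, command_gripper, wait, inverse_kinematics, read_camera, camera_info, MotionError, job_done, get_time, get_joint_pos, get_qvel, get_effort, get_tcp_pos, get_ee_rot, get_ft_force, get_ft_torque, get_grip_width gives the robot as it stands. Calls block until the motion is done:
- move_pose(position, orientation): joint-space move of the TCP to a pose.
- movel(position, frame=None, v=0.15, until_force=None): straight line of the TCP; frame=None keeps the orientation; v is the mean speed in m/s. With until_force (N) it stops when the force on the tool has changed by that much, and returns True; else False.
- movej(angles): joint-space move.
- command_gripper(opening): opening from 0.0 (shut) to 1.0 (fully open); the grip force is fixed at half the most; returns when the fingers have stopped.
- wait(seconds).
- inverse_kinematics(position, orientation): joint angles nearest the present ones, or None.
- read_camera(name): name is "side" or "top"; returns the picture (400x640x3 uint8, red, green, blue); there is no depth.
- camera_info(name): a dict with "intrinsics" (3x3 intrinsics, pixels), "T" (4x4, takes a point from camera to world coordinates). Camera axes: x right, y up, looking along -z (the intrinsics and any distortion apply to the point x, -y, -z); pixel columns grow to the right and rows downward; lengths in m; the calibration is good to about 2 mm. A picture is of the moment at which its call begins. camera_info takes no time and is no camera call.
A pose or a line that the arm cannot do raises MotionError and nothing moves.
- job_done(): hands the job in, once; it reports no verdict.
Readings, each from a call of its own:
- get_time(): time.
- get_joint_pos(): joint angles.
- get_qvel(): joint speeds.
- get_effort(): joint torques, N m.
- get_tcp_pos(): TCP position.
- get_ee_rot(): TCP orientation.
- get_ft_force(): force on the tool from outside, world axes, zero at the start.
- get_ft_torque(): the same for the moment, N m.
- get_grip_width(): opening from 0.0 (shut) to 1.0 (fully open).
Only numpy, scipy, OpenCV 4.12 (cv2) and the standard library are available. Lean on these libraries where they do the work, as an engineer would, in place of code of your own. Each camera call takes 0.05 s, during which the arm holds its last target.

## Working session

There is one attempt and no reset: what is moved stays moved. The work goes in short steps, each a Python script; the robot and the scene stay as the last script left them, time stands still between calls to the robot, and variables do not carry over. Pictures are saved under pics/ and viewed, and the job is handed in when it is done.

```bash
ls; mkdir -p pics
python3 - <<'E'
from station import *
import cv2
for n in("side","top"):
    im=read_camera(n); cv2.imwrite(f"pics/{n}0.png",im[:,:,::-1])
    i=camera_info(n); print(n,i)
print(get_time(),get_tcp_pos(),get_ee_rot())
E
```

```text
pics
side {'intrinsics': array([[379.67187746,   0.        , 320.55244303],
       [  0.        , 379.67187746, 198.69973049],
       [  0.        ,   0.        ,   1.        ]]), 'T': array([[ 9.57640748e-01,  2.11368424e-01, -1.95569903e-01,
         4.01211274e-01],
       [-2.87965284e-01,  7.01877888e-01, -6.51493227e-01,
        -5.29619001e-01],
       [-4.38905799e-04,  6.80213804e-01,  7.33013634e-01,
         7.99739933e-01],
       [ 0.00000000e+00,  0.00000000e+00,  0.00000000e+00,
         1.00000000e+00]])}
top {'intrinsics': array([[362.82761241,   0.        , 313.28104651],
       [  0.        , 362.82761241, 200.32185389],
       [  0.        ,   0.        ,   1.        ]]), 'T': array([[ 0.02212097,  0.98966947, -0.14165101,  0.43879558],
       [-0.99974317,  0.0225955 ,  0.00174224,  0.06130954],
       [ 0.00492492,  0.14157609,  0.98991513,  0.91105178],
       [ 0.        ,  0.        ,  0.        ,  1.        ]])}
0.1 [ 0.21407036 -0.58668251  0.22199701] [-3.96456412e-04  8.19370463e-01 -5.73263979e-01 -5.44831055e-04]
```

View pics/side0.png

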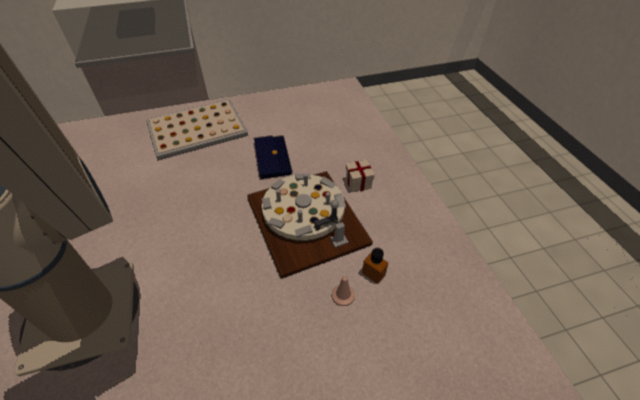

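View pics/top0.png

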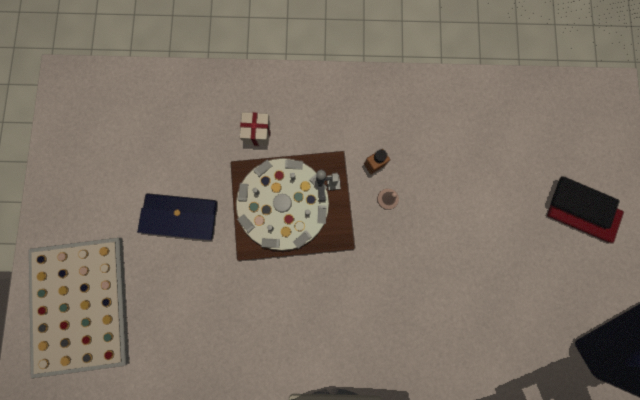

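The top picture shows the plate at about (233-353, 152-258), the hub near (282,202), and the pawl and post near (322-335, 175-195). I'll enlarge this area.

Run:
```python
import cv2
a=cv2.imread("pics/top0.png")[140:270,220:410]; cv2.imwrite("pics/topz.png",cv2.resize(a,None,fx=4,fy=4,interpolation=cv2.INTER_CUBIC))
a=cv2.imread("pics/side0.png")[160:310,235:400]; cv2.imwrite("pics/sidez.png",cv2.resize(a,None,fx=4,fy=4,interpolation=cv2.INTER_CUBIC))
```

```text
(no output)
```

View pics/topz.png

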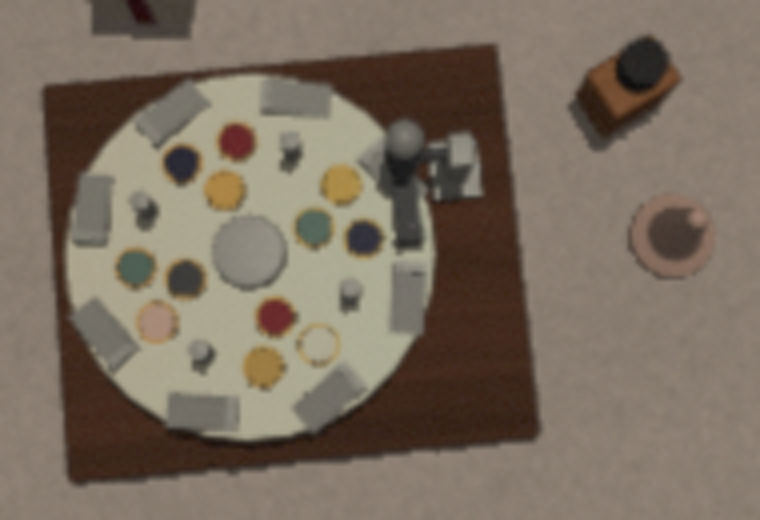

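View pics/sidez.png

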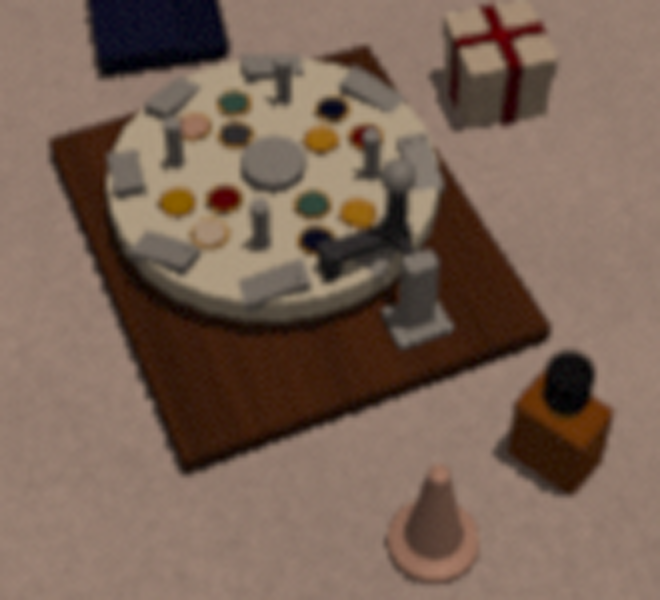

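```bash
cat > geo.py <<'E'
import numpy as np
from station import camera_info
from scipy.optimize import least_squares
CI={n:camera_info(n) for n in("top","side")}
def proj(n,P):
    T=CI[n]["T"];K=CI[n]["intrinsics"]
    c=(np.atleast_2d(P)-T[:3,3])@T[:3,:3]
    c=c*[1,-1,-1]; u=c@K.T
    return u[:,:2]/u[:,2:]
def s2w(P,x,y,yaw):
    P=np.atleast_2d(P).astype(float)/1000; c,s=np.cos(yaw),np.sin(yaw)
    return np.c_[x+c*P[:,0]-s*P[:,1],y+s*P[:,0]+c*P[:,1],P[:,2]]
def pegs(w): 
    a=np.deg2rad([-22.5,67.5,157.5,247.5])+w
    return np.c_[65*np.cos(a),65*np.sin(a),0*a+95]
CORN=np.array([[125,125,20],[125,-165,20],[-125,-165,20],[-125,125,20.]])
E
cat > fit.py <<'E'
from geo import *
import sys
t=np.array([[43,87],[497,45],[540,435],[70,482], [290,139],[143,200],[200,348],[349,286],[405,138],[249,250]],float)
s=np.array([[368,48],[548,328],[187,468],[52,142], [370,137],[283,65],[173,127],[260,207],[397,173],[272,160]],float)
t=(t+.5)/4-.5+[220,140]; s=(s+.5)/4-.5+[235,160]
W=[1]*10
def pts(p):
    return s2w(np.vstack([CORN,pegs(p[3]),[[45,-95,125]],[[0,0,67]]]),*p[:3])
def f(p):
    P=pts(p)
    return np.r_[(proj("top",P)-t).ravel(),(proj("side",P)-s).ravel()]
r=least_squares(f,[0.42,0.13,0.1,-.07],loss="soft_l1")
print(r.x); print(f(r.x).reshape(2,10,2).round(1))
for nm,sl in(("top",slice(0,20)),("side",slice(20,40))):
    q=least_squares(lambda p:f(p)[sl],r.x,loss="soft_l1");print(nm,q.x)
E
python3 fit.py
```

```text
[ 0.55269421  0.13253779  0.12163591 -0.10158373]
[[[-0.5 -0.4]
  [ 0.5 -0.9]
  [ 1.2  0.7]
  [-0.3  1. ]
  [ 0.4  0.6]
  [-0.3  0.3]
  [ 0.2  0.7]
  [ 0.8  0.7]
  [ 0.3  0.6]
  [ 0.4  0.4]]

 [[ 0.2 -1.8]
  [ 2.3 -0.6]
  [-0.4 -1.1]
  [-1.1 -1.1]
  [ 1.  -0.5]
  [ 0.3 -1.3]
  [ 0.1 -0.9]
  [ 0.4 -0.4]
  [ 0.9  1.1]
  [ 0.7 -0.3]]]
top [ 0.55377544  0.13318907  0.12008242 -0.09931426]
side [ 0.5510326   0.13067632  0.12377532 -0.10201871]
```

Fitting both pictures puts the stand at about (0.553, 0.133), yaw 0.121, with the wheel at about -0.10. That is consistent to about 2 mm. Next step: shut the fingers and tip the pawl up.

```bash
cat > h.py <<'E'
from geo import *
from station import *
import cv2
S=(0.5528,0.1327,0.121)
th=S[2]-np.pi/2
Q=[0,np.cos(th/2),np.sin(th/2),0]   # tool x along stand -y
def W(x,y,z): return s2w([[x,y,z]],*S)[0].tolist()
def toS(p):
    d=np.array(p)-[S[0],S[1],0]; c,s=np.cos(S[2]),np.sin(S[2])
    return np.round(1000*np.array([c*d[0]+s*d[1],-s*d[0]+c*d[1],d[2]]),1)
def snap(tag):
    for n,(r,c,dr,dc) in {"top":(140,220,130,190),"side":(160,235,150,190)}.items():
        a=read_camera(n)[r:r+dr,c:c+dc,::-1]
        cv2.imwrite(f"pics/{n}_{tag}.png",cv2.resize(a,None,fx=4,fy=4,interpolation=cv2.INTER_CUBIC))
E
python3 - <<'E'
from h import *
command_gripper(0.0)
print(inverse_kinematics(W(5,-95,200),Q))
move_pose(W(5,-95,200),Q)
movel(W(5,-95,114),v=0.12)
print(get_time(),toS(get_tcp_pos()),get_ee_rot(),get_grip_width(),get_ft_force())
snap("a")
E
```

```text
[ 4.75453326e-02  3.71618301e-01  1.77055547e+00 -4.44089210e-16
  9.99418883e-01  1.49734166e+00]
4.8583 [  5.5 -95.1 114.5] [-3.28070540e-04  7.48520158e-01 -6.63111871e-01  3.33506834e-04] 0.004669935804498199 [-0.21266526  0.11461749  0.76038983]
```

View pics/side_a.png

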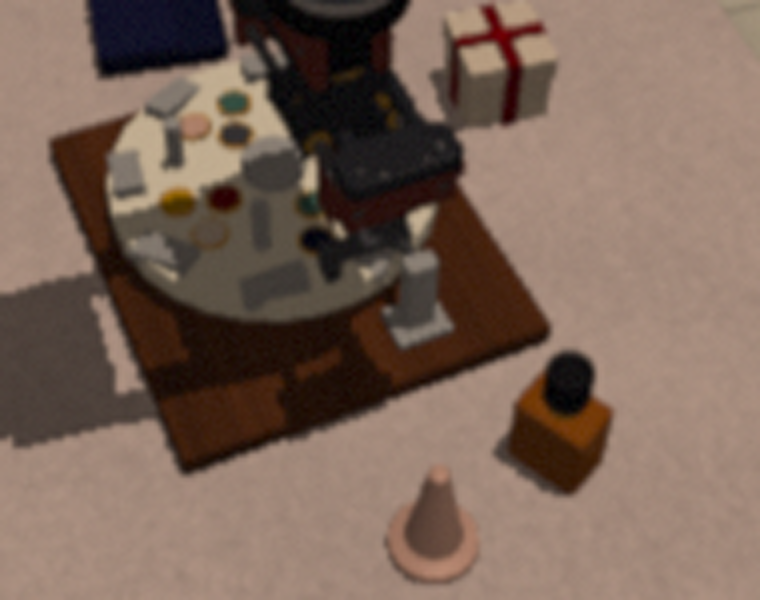

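View pics/top_a.png

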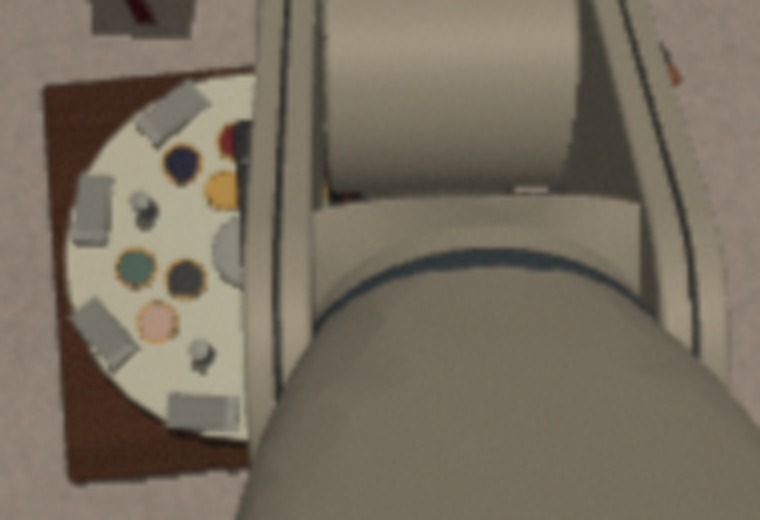

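The arm hides most of the top view. The side view shows the shut fingers to the left of the ball and the post clear, so I'll push toward stand +x.

Run:
```python
from h import *
hit=movel(W(46,-95,114),v=0.04,until_force=6)
print(hit,toS(get_tcp_pos()),get_ft_force())
wait(0.3)
movel(W(10,-95,114),v=0.12)
movel(W(10,-95,180),v=0.15)
move_pose(W(78,61,180),Q)
snap("b"); print(get_time())
```

```text
False [ 45.7 -95.  113.9] [0.48226682 0.23934063 0.57239491]
8.2917
```

View pics/side_b.png

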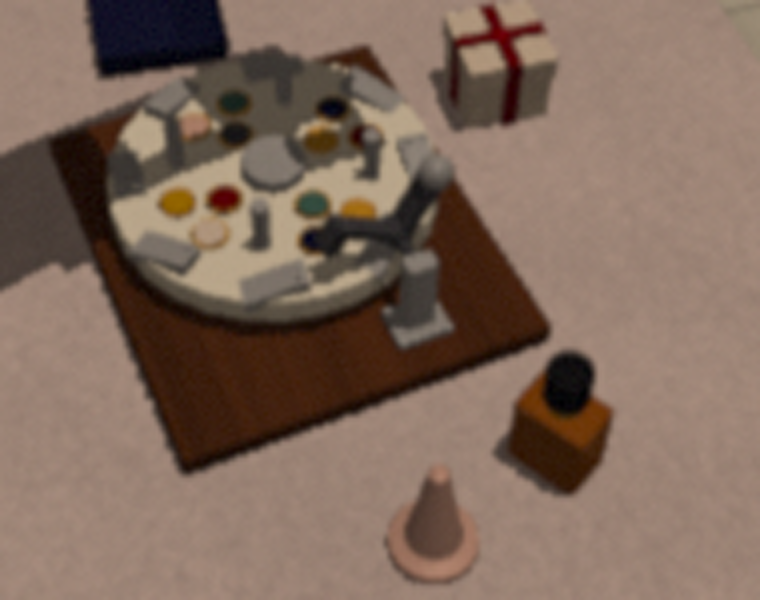

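View pics/top_b.png

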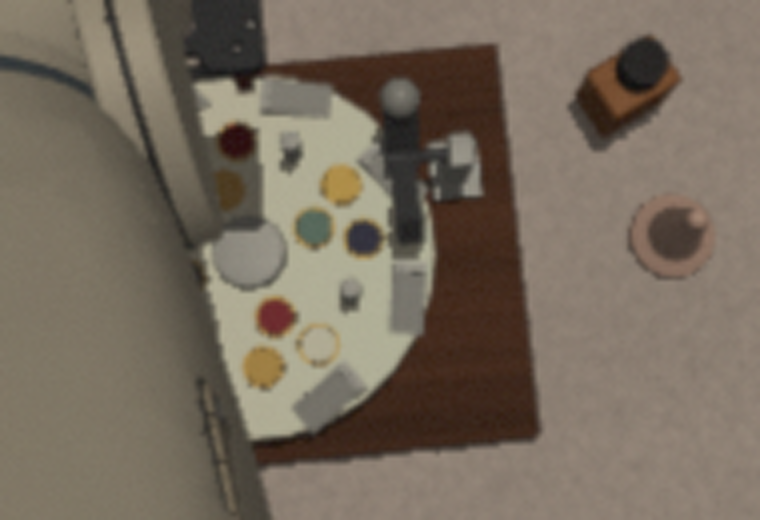

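The pawl is up: the ball moved from (405,138) to (400,98) in the top crop, about 0.5 rad, and the wheel is unchanged. Now I'll push peg 1 toward stand -x.

Run:
```python
from h import *
movel(W(78,61,74),v=0.12)
print(get_ft_force(),get_time())
h=movel(W(-2.5,61,74),v=0.04,until_force=15)
print(h,toS(get_tcp_pos()),get_ft_force())
wait(0.2)
movel(W(30,61,74),v=0.12)
movel(W(30,61,180),v=0.2)
move_pose(W(110,-95,200),Q)
snap("c"); print(get_time())
```

```text
[0.10145933 0.14575259 0.32011729] 9.325
False [-2.6 61.  73.9] [ 2.49222959 -1.75520291  0.38227133]
13.6333
```

View pics/side_c.png

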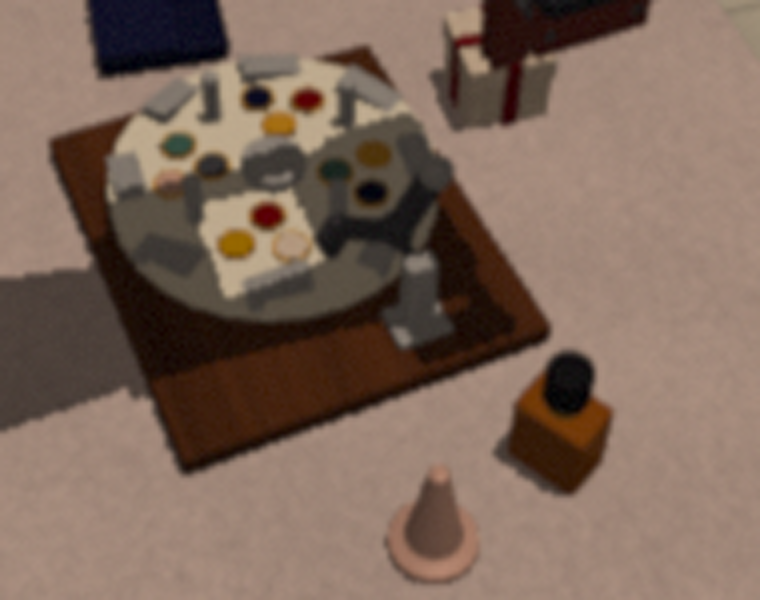

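View pics/top_c.png

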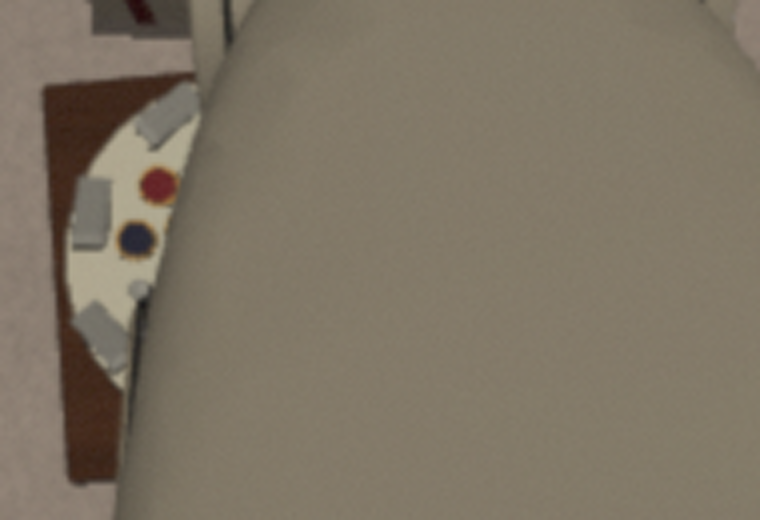

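Run:
```python
from h import *
for w in(.6,.64,.68,.72,.76):
    P=s2w(pegs(w),*S)
    print(w,((proj("side",P)-[235,160])*4+1.5).round()[:].tolist(),((proj("top",P)-[220,140])*4+1.5).round()[1].tolist())
```

```text
0.6 [[355.0, 88.0], [219.0, 72.0], [187.0, 173.0], [332.0, 191.0]] [136.0, 279.0]
0.64 [[353.0, 86.0], [216.0, 74.0], [189.0, 175.0], [335.0, 189.0]] [138.0, 283.0]
0.68 [[350.0, 83.0], [213.0, 75.0], [192.0, 177.0], [338.0, 187.0]] [139.0, 288.0]
0.72 [[348.0, 81.0], [210.0, 77.0], [194.0, 180.0], [341.0, 185.0]] [141.0, 292.0]
0.76 [[345.0, 79.0], [207.0, 79.0], [197.0, 182.0], [344.0, 182.0]] [143.0, 296.0]
```

Peg 1 at (139,289) in the top crop gives a wheel angle of about 0.68, so it's in the middle of the window. Now the ball goes back toward -x.

Run:
```python
from h import *
movel(W(110,-95,112),v=0.15)
h=movel(W(72,-95,112),v=0.04,until_force=6)
print(h,toS(get_tcp_pos()),get_ft_force())
wait(0.3)
movel(W(105,-95,112),v=0.12)
movel(W(105,-95,200),v=0.2)
move_pose([0.214,-0.587,0.25],Q)
snap("d"); print(get_time())
```

```text
False [ 72.2 -95.  112. ] [-0.10116977  0.33574093  0.19307067]
19.65
```

View pics/side_d.png

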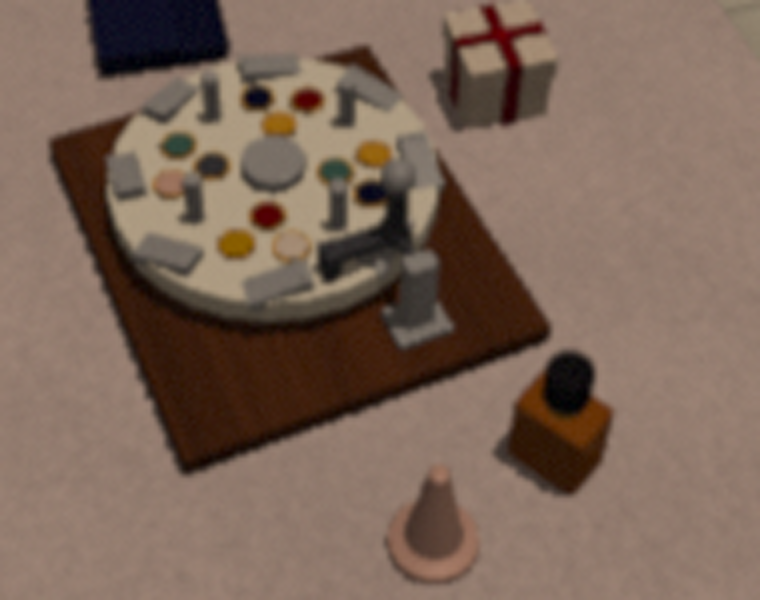

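View pics/top_d.png

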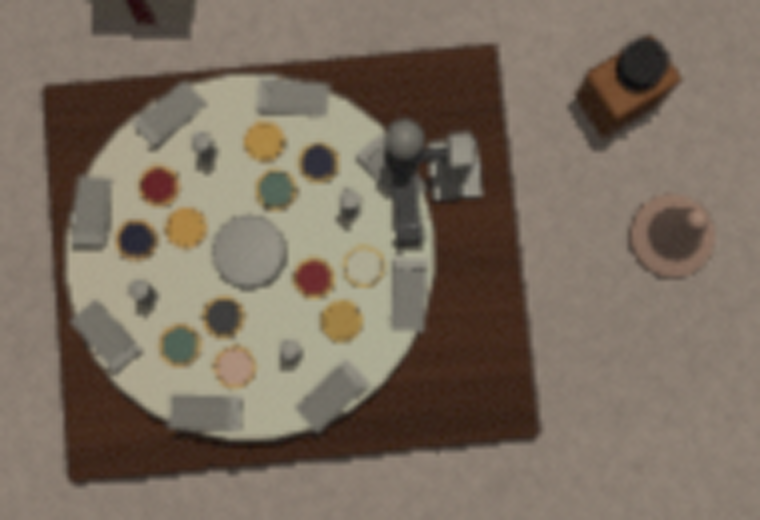

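The ball is back at (405,138) in the top crop and (398,172) in the side crop, same as at the start. I'll check that numerically against the start pictures, along with the wheel angle and the bystanders.

Run:
```python
from h import *
for n,box in (("top",(316,168,12,12)),("side",(329,198,12,12))):
    a=cv2.imread(f"pics/{n}0.png",0); b=cv2.cvtColor(read_camera(n),cv2.COLOR_RGB2GRAY)
    x,y,w,h=box
    f=lambda i:cv2.resize(i,None,fx=8,fy=8,interpolation=cv2.INTER_CUBIC)
    t=f(a)[8*y:8*(y+h),8*x:8*(x+w)]; R=cv2.matchTemplate(f(b)[8*(y-6):8*(y+h+6),8*(x-6):8*(x+w+6)],t,cv2.TM_CCOEFF_NORMED)
    _,m,_,l=cv2.minMaxLoc(R); print(n,"ball shift px",(np.array(l)-48)/8,m)
    d=cv2.absdiff(a,b)
    mask=d.copy(); 
    for nm,(u0,v0,u1,v1) in {"top":{"wallet":(135,190,220,242),"box":(236,108,274,150),"scent":(362,145,392,176),"cone":(375,185,402,212)},"side":{"wallet":(250,132,295,180),"box":(343,155,378,195),"scent":(360,245,392,285),"cone":(328,272,360,306)}}[n].items():
        print(nm,d[v0:v1,u0:u1].max())
t=np.array([[204,142],[140,289],[289,349],[349,200]],float)  # peg0..3
t=t[[3,0,1,2]]; names="order peg?"
t=np.array([[204,142],[140,289],[289,349],[349,200]],float)
s=np.array([[346,86],[210,80],[192,181],[339,183]],float)
t4=(t+.5)/4-.5+[220,140]; s4=(s+.5)/4-.5+[235,160]
r=least_squares(lambda p:np.r_[(proj("top",s2w(pegs(p[0]),*S))-t4+p[1:3]).ravel(),(proj("side",s2w(pegs(p[0]),*S))-s4+p[3:5]).ravel()],[.68,0,0,0,0])
print(r.x,abs(r.fun).max(),get_time())
```

```text
top ball shift px [0. 0.] 0.9973967671394348
wallet 13
box 6
scent 7
cone 5
side ball shift px [-0.5    4.375] 0.6929060816764832
wallet 50
box 7
scent 10
cone 4
[ 0.70314914 -0.1814358  -0.08680618 -0.40153687  0.44740536] 1.0721413606225645 19.75
```

The side-view ball match is poor (0.69), probably because the background behind it has changed. The wallet region also differs, so I'll look at both directly.

Run:
```python
from h import *
b=read_camera("side")[:,:,::-1]; a=cv2.imread("pics/side0.png")
d=cv2.absdiff(a,b).max(2)
ys,xs=np.where(d[132:180,250:295]>25); print("wallet diff px x",xs.min()+250,xs.max()+250,"y",ys.min()+132,ys.max()+132,len(xs))
f=lambda i:cv2.resize(i[190:240,305:355],None,fx=7,fy=7,interpolation=cv2.INTER_CUBIC)
cv2.imwrite("pics/cmp.png",np.hstack([f(a),f(b)]))
A,B=[cv2.resize(cv2.cvtColor(i,cv2.COLOR_BGR2GRAY),None,fx=8,fy=8,interpolation=cv2.INTER_CUBIC) for i in(a,b)]
x,y,w,h=330,199,8,7
R=cv2.matchTemplate(B[8*(y-4):8*(y+h+4),8*(x-4):8*(x+w+4)],A[8*y:8*(y+h),8*x:8*(x+w)],cv2.TM_SQDIFF_NORMED)
m,_,l,_=cv2.minMaxLoc(R);print((np.array(l)-32)/8,m,"at zero",R[32,32])
```

```text
wallet diff px x 285 294 y 175 179 12
[ 0.5   -0.625] 0.013798358850181103 at zero 0.018901654
```

View pics/cmp.png

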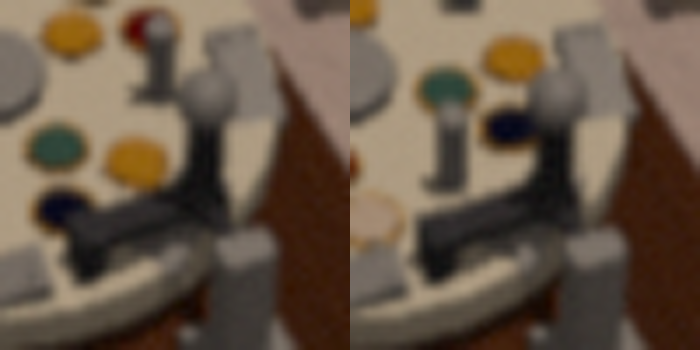

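In both halves the ball sits at (208,97) and the nose at about (85,255), so the pawl is in the same position as at the start. The wallet difference is just wheel-rim pixels at (285-294, 175-179). Handing in.

```bash
python3 -c "
from station import *
print(get_qvel().max() if hasattr(get_qvel(),'max') else get_qvel(), get_time()); job_done()"
```

```text
0.002269338765358259 19.8
the job is handed in; nothing more can be done
```

The wheel is back one notch with the pawl down in it, and I handed the job in at 19.8 s. With the fingers shut, I pushed the pawl's ball toward the stand's +x until it stayed up. Then I pushed peg 1 toward -x to turn the wheel back, pushed the ball toward -x so the pawl dropped, and moved the arm clear.

**Last checks**
- **Wheel:** about 0.70 rad from the pegs in both cameras, with a worst misfit of about 1 pixel (roughly 2 mm). The allowed range is 0.55 to 0.83.
- **Pawl:** it looks fully down. The ball shows no shift from the start picture in the top view, and ball and nose are in the same place in the side view.
- **Other things on the counter:** no visible change in the pictures.

**Disagreements**
- **Side-view ball match:** it was unreliable (score 0.69, 4 pixels off) because the background behind the ball had changed. A tighter match gave under 1 pixel, and the side-by-side pictures agreed.
- **Wallet:** a few pixels differed in the wallet's side-view region; they lie at the wheel's rim. The wallet's top view was unchanged.

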